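# Tip the balls off the sorting board and bin the nut

### The arm

A 7-joint arm with a two-finger parallel gripper is mounted at the origin on a cart in front of the work surface, level with it; the furniture and walls round the work are solid. World frame = base frame: x ahead of the robot, y to its left, z up, the work surface at z = 0. Lengths are in m, angles in rad, forces in N, time in s.
With the tool pointing down it reaches from about 0.425 to 0.95 m from the base axis. Payload 4.7 kg.
Tool frame: the origin (TCP) lies on the centre line of the jaws, within the pads' length; the fingertips stand 11 mm ahead of it and the grasp point (between the pads) lies 8 mm behind it; z points along the fingers, y is the line along which they close (so a half turn about z gives the same grasp; the last joint's range is limited). The gripper opens to 85 mm and grips with 20 to 120 N. Pads are 22 mm wide; open, the fingers measure 114 mm over their backs; the gripper's body (76 mm by 85 mm) begins 54 mm behind the grasp point. The pads swing forward as they close: fully open they stand 13 mm farther back than shut.
Start: joints at [-1.158, 0.469, -0.049, 1.532, 0.024, 1.141, -0.082], TCP at [0.289, 0.61, 0.242] pointing down, gripper open.
Joint ranges: [-2.59, 2.59], [-0.33, 1.99], [-1.39, 1.29], [0.1, 2.45], [-1.04, 4.18], [0.21, 1.99], [-2.66, 2.66]. Speed limits (rad/s): [2.57, 2.57, 3.14, 3.14, 3.14, 3.14, 3.14].

### API

Orientations are given as a unit quaternion [x, y, z, w].
In Python, from workcell import status, read_camera, manip, spotter gives the robot as it stands.
- The arm moves only by the tool move_arm, never from a script. Its argument "plan" is a list of rows, each a list of 3 entries, a list of its own where there are three numbers: the shift along the tool's x, y, z in cm, then the turn, a rotation vector about the tool's x, y, z in rad, then the finger opening in cm, from 0 to 8.54. A call has 1 to 20 rows; each row is the pose to reach, as a shift and turn from the pose commanded when the call began, along the tool's axes at that moment; what a row does not reach only later rows make up. A row lasts 1/8 s, in which the tool goes at most 62.5 mm and 10.7 degrees, less where a joint would pass 70% of its speed; a pose out of reach is approached as far as the arm can. A call with a gripper value outside its range is refused whole. The fingers move at their own pace and stop on an object; "newtons" is the grip in N (left out, the last holds). Time passes only in rows, so rows that repeat a pose let the fingers close. It gives the time, the measured TCP pose, the force, the opening and the grip force at its end, in the units of the state.
- status.read_state(): the state, without advancing time (a new reading comes with each control period).
- read_camera(name): name is "scene" or "top"; returns a dict with "frame" (400x640x3 uint8, red, green, blue), "K" (3x3 intrinsics, pixels), "eye" and "attitude" of the camera in the world. Camera axes: x right, y down, z forward; pixel columns grow to the right and rows downward; lengths in m; the calibration is good to about 2 mm. A picture is of the moment at which its call begins. There is no depth.
- manip.close_job(): hands the job in; it is judged then, once.
Trained networks look in a picture, given as the dict that the camera call returned (one of the last four; its "shot" number tells which), for a name from the list of things; names that differ only in an ending like _2 or _b are one class to them, and where a whole thing is asked for, a point or a joint stands for the part that bears it (a point fixed in the world has none). Each returns a list of dicts, best first, with "score" (0 to 1); they miss things now and then, are a little off and sometimes report something else, mostly with a low value. They report only what shows in the picture. A call takes as long as a camera call.
- spotter.spot_in(picture, label): "point" ([x, y, z] in m, in the coordinates of the camera as it stood for that picture, good to about 4 mm: the middle of the surface that is visible of it).
- spotter.masks_of(picture, label): "region" (400x640 bool, what is visible of it).
The state is a dict: "time": time; "joints": joint angles; "joint_velocities": joint speeds; "tau": joint torques, N m; "eef_pos": TCP position; "eef_rot": TCP orientation; "ft_force": force on the tool from outside, world axes, zero at the start; "torque": the same for the moment, N m; "opening": finger opening in m; "grip_force": force on a finger pad.
Only numpy, scipy, OpenCV 4.12 (cv2) and the standard library are available. Lean on these libraries where they do the work, as an engineer would, in place of code of your own. Each camera call takes 0.05 s, during which the arm holds its last target. There are 200 camera calls.

### The job

Two steel balls and a flat hexagonal nut lie mixed on the hinged sorting board. Raise the board by its wire handle until both balls have rolled down into the catch tray at its other end while the nut stays lying on the board, then let the board back down to its rest. After that pick the nut off the board and put it into the shallow round tub, not the jar.

Things in the scene. Friction and masses are not known exactly. Their poses are not given: they have to be found in the camera images.
- board (a joint): Tilt of the sorting board, rad. 0: down on its rest, sloping 0.05 rad down towards the handle; 0.05: level; it grows as the handle end is raised, to a stop at 0.36. Balls lie against the lip at 0 and roll off past level; 0.27 clears both within a second. The nut does not slide anywhere in the range. Damped hinge: about 2 N at the handle lifts it, and let go it sinks to 0 by its own weight in about a second.
- hinge (a point): Middle of the board's hinge line, 55 mm above the bench, at its open low edge. Frame turns with the board: x along the hinge line, y along the board towards the handle, z = 0 on its top face. Bare metal plate 170 mm wide (x), 160 mm long (y 0 to 160), 8 mm thick, with lips 12 mm high and 4 mm thick along both sides and the handle end, none at the hinge. Its plywood base is fixed.
- bail (a point): Middle of the board's wire handle: a straight round bar 10 mm thick, 90 mm long, parallel to the hinge line, 210 mm from it along the board's y and 12 mm above its top face; 57 mm above the bench at rest. 45 mm free gap between board and bar, open from above, at least 36 mm of air below the bar over the bench. Axes as the board's. Being round, the bar can turn between the fingers.
- tray (a point): Middle of the floor of the open plywood catch tray fixed to the base beyond the hinge end, 10 mm above the bench; inside 178 mm (x) by 104 mm (y), floor slightly dished. x along the hinge line, y towards the board, z up.
- ball_a_center (a point): Centre of a plain steel ball, 20 mm in diameter, loose on the board at the start.
- ball_b_center (a point): Centre of the other steel ball, the same, 20 mm in diameter.
- nut_center (a point): Centre, half-way up, of the thin dark steel hexagonal nut: 36 mm across flats, 12 mm high, bore 18 mm, about 60 g, lying flat on the board 80 to 115 mm from the hinge line. z is its axis; its y axis stands square on a pair of flats and points along the board's length within about 17 degrees: grip it from above across those flats; the lip at the handle end is 20 mm or more away.
- tub_floor (a point): Centre of the inner floor, 4 mm above the bench, of the shallow round yellow plastic tub, which stands loose: 119 mm wide at the rim, 57 mm high, about 105 mm wide inside at the top and 75 mm at the floor. A taller, narrower open jar of clear glass, 69 mm wide and 82 mm high, stands near it and is not to be used; which of the two is nearer the robot varies.

How it is judged:
By the outcome, as a careful person would: the job done as asked, in the order asked, and still so for the second after the job is handed in, with the robot touching nothing.
It also fails if it takes over 45 s, if anything falls off the work surface, if the arm or the gripper's body presses on something with over 40 N, if the wrist force passes 120 N, or if a joint passes its speed limit or range.

## Working session

There is one attempt and no reset: what is moved stays moved. The work goes in short steps, Python scripts to look and compute and a tool call to move; the robot and the scene stay as the last step left them, time stands still between calls to the robot, and variables do not carry over. Pictures are saved under pics/ and viewed, at most 10 in all, crops included, and the job is handed in when it is done.

Besides the shell and the picture viewer there is one more tool, called as name([rows], argument=value, ...), one row to a line, values as JSON. move_arm: Moves the arm, as the interface text tells. Its arguments: {"type":"object","properties":{"plan":{"type":"array","items":{"type":"array"}},"newtons":{"type":"number"}},"required":["plan"]}

```bash
mkdir -p pics
cat > h.py <<'E'
import numpy as np, cv2
from scipy.spatial.transform import Rotation as R
from workcell import status, read_camera, manip, spotter
def att(p):
    a=np.array(p["attitude"],float)
    return a if a.shape==(3,3) else R.from_quat(a).as_matrix()
def w(p,pt): return att(p)@np.array(pt)+np.array(p["eye"])
def ray(p,u,v,z):
    d=att(p)@np.linalg.inv(np.array(p["K"]))@np.array([u,v,1.]); e=np.array(p["eye"])
    return e+d*(z-e[2])/d[2]
def pix(p,X):
    c=att(p).T@(np.array(X)-np.array(p["eye"])); q=np.array(p["K"])@c; return q[:2]/q[2]
def save(p,n): cv2.imwrite(f"pics/{n}.png",p["frame"][:,:,::-1])
E
cat > a.py <<'E'
from h import *
np.set_printoptions(precision=4,suppress=True)
for c in ("scene","top"):
    p=read_camera(c); save(p,c+"0"); print(c,p["eye"],p["attitude"],np.array(p["K"]).tolist())
    for l in ("board","bail","tray","ball_a_center","nut_center","tub_floor","hinge"):
        for d in spotter.spot_in(p,l)[:3]: print(l,round(d["score"],2),w(p,d["point"]),pix(p,w(p,d["point"])))
s=status.read_state(); print(s["eef_pos"],s["eef_rot"],s["opening"],s["time"])
E
python3 a.py
```

```text
scene [ 0.0093 -0.6153  0.6763] [ 0.8401 -0.3104  0.164  -0.4136] [[450.6763965424404, 0.0, 313.46227917821017], [0.0, 450.6763965424404, 204.7344494029071], [0.0, 0.0, 1.0]]
board 0.71 [0.5361 0.1166 0.051 ] [273.9734 185.9184]
bail 0.64 [0.5413 0.1142 0.0543] [276.2603 184.4612]
tray 0.61 [0.5156 0.0292 0.0504] [289.9613 206.2662]
nut_center 0.42 [0.5738 0.1002 0.0692] [290.2575 177.0704]
nut_center 0.19 [0.5163 0.0243 0.047 ] [291.5699 208.3248]
tub_floor 0.75 [ 0.6173 -0.2807  0.0262] [424.8505 267.6459]
hinge 0.66 [0.5417 0.1162 0.0486] [275.9333 185.9905]
top [0.4676 0.0025 1.035 ] [-0.6983  0.7144 -0.0397  0.0222] [[373.9497215211386, 0.0, 319.1173403547551], [0.0, 373.9497215211386, 195.3541902325385], [0.0, 0.0, 1.0]]
board 0.27 [0.5438 0.1138 0.0522] [267.2021 200.1879]
bail 0.74 [0.5396 0.1204 0.0496] [264.8006 201.9254]
tray 0.86 [0.5287 0.0528 0.0529] [290.5219 205.4064]
ball_a_center 0.44 [0.4972 0.1884 0.0633] [237.9367 218.5154]
nut_center 0.43 [0.5753 0.1061 0.0587] [269.7285 187.944 ]
tub_floor 0.8 [ 0.6041 -0.2983  0.0036] [416.57   176.8139]
hinge 0.78 [0.5446 0.1148 0.0485] [266.9798 200.0181]
[0.2885 0.6102 0.2424] [0.2191 0.9757 0.0001 0.    ] 0.08529732208407247 0.8
```

View pics/scene0.png

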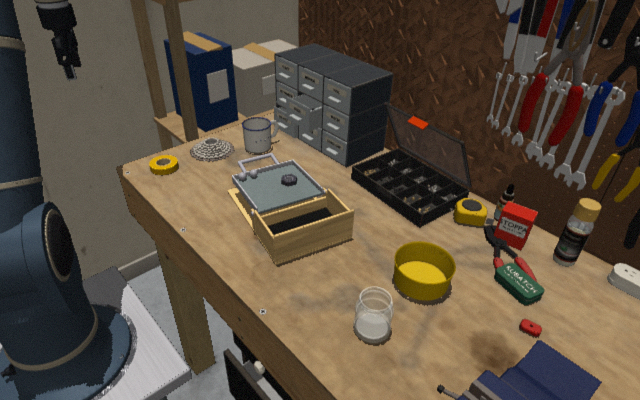

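View pics/top0.png

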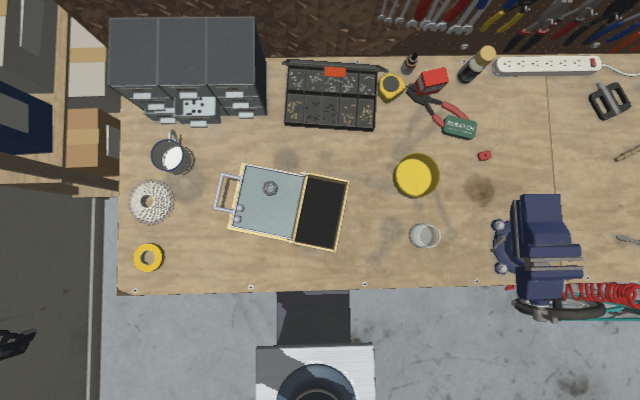

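The overhead picture shows the board at (270,202), the handle bar at about (220,192), the balls at (238,214), the nut at (270,188), the tray to the right, the tub at (416,176) and the jar at (425,236). I'll enlarge it to get the exact pose.

Run:
```python
from h import *
np.set_printoptions(precision=4,suppress=True)
p=read_camera("top"); f=p["frame"][158:258,205:355,::-1]
cv2.imwrite("pics/crop1.png",cv2.resize(f,None,fx=5,fy=5,interpolation=cv2.INTER_CUBIC))
for l in ("board","nut_center","bail","tub_floor"):
    for d in spotter.masks_of(p,l)[:2]:
        m=d["region"]; print(l,d["score"],m.sum(),cv2.minAreaRect(np.argwhere(m)[:,::-1].astype(np.float32)))
```

```text
board 0.96 4270 ((257.0320739746094, 198.61212158203125), (84.6028060913086, 66.9573974609375), 13.091894149780273)
nut_center 0.59 142 ((270.25, 187.75), (14.142135620117188, 13.435027122497559), 45.0)
bail 0.59 3985 ((257.03369140625, 198.7279815673828), (82.81024169921875, 65.32858276367188), 11.821488380432129)
tub_floor 0.75 1629 ((417.0, 174.5), (46.0, 43.0), 0.0)
```

View pics/crop1.png

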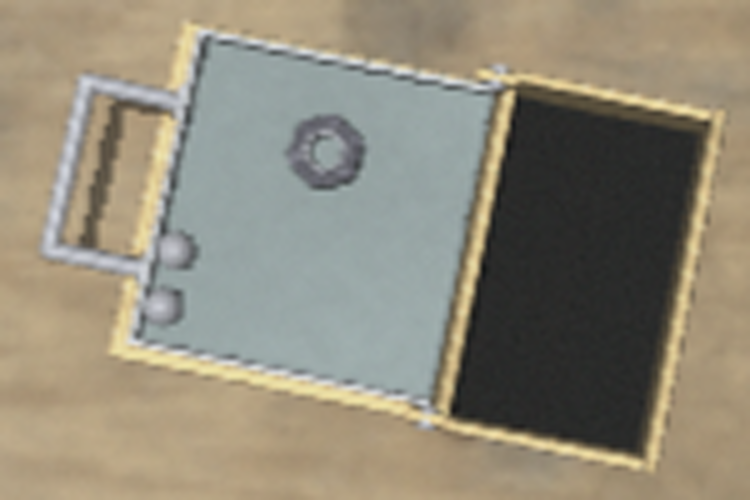

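The enlarged crop shows the bar ends at (87,82) and (50,252), the hinge pins at (498,75) and (428,415), and the nut centre at (325,152), which is clear of the balls' path. I'll turn these into world poses and work out the moves.

```bash
cat >> h.py <<'E'
np.set_printoptions(precision=4,suppress=True)
def rel(pos,ydir,s=None):
    """shift cm, rotvec in tool axes to reach pos, pointing down, tool y along +-ydir"""
    s=s or status.read_state(); C=R.from_quat(s["eef_rot"]); best=None
    for g in (1,-1):
        y=np.array([*ydir,0.])*g; y/=np.linalg.norm(y); z=np.array([0,0,-1.]); x=np.cross(y,z)
        v=(C.inv()*R.from_matrix(np.c_[x,y,z])).as_rotvec()
        if best is None or np.linalg.norm(v)<np.linalg.norm(best): best=v
    return C.inv().apply(np.array(pos)-s["eef_pos"])*100, best
E
python3 - <<'E'
from h import *
p=read_camera("top")
W=lambda u,v,z: ray(p,(u+.5)/5-.5+205,(v+.5)/5-.5+158,z)
b1,b2=W(87,82,.057),W(50,252,.057); h1,h2=W(498,75,.055),W(428,415,.055)
b=(b1+b2)/2;h=(h1+h2)/2
print("bail",b,"hinge",h,"dist",np.linalg.norm((b-h)[:2]),"bar",np.linalg.norm(b1-b2),(h2-h1)@(b-h)/np.linalg.norm(h2-h1))
ax=(h2-h1)[:2]; ax/=np.linalg.norm(ax); yd=np.array([-ax[1],ax[0]]); yd*=np.sign(yd@(b-h)[:2]); y2=(b-h)[:2]/np.linalg.norm(b-h)
print("yd",yd,y2)
n=W(325,152,.06); d=n-h; print("nut",n,d[:2]@yd,d[:2]@ax)
for l in("tub_floor",):
    m=spotter.masks_of(p,l)[0]["region"]; 
for z in (.12,.049): print(rel([b[0],b[1],z],yd+y2))
s=status.read_state();C=R.from_quat(s["eef_rot"]);print(C.as_matrix(), np.degrees(np.arctan2(*yd[::-1])))
E
```

```text
bail [0.5705 0.2402 0.057 ] hinge [0.5258 0.0351 0.055 ] dist 0.2099258631717255 bar 0.09091079049261076 0.001404218906512502
yd [0.2196 0.9756] [0.213 0.977]
nut [0.575  0.1063 0.06  ] 0.08022990928373945 -0.03242693370291735
(array([-41.3076, -21.3921,  12.2303]), array([ 0.    , -0.    , -0.2238]))
(array([-41.3077, -21.3922,  19.3303]), array([ 0.    , -0.    , -0.2238]))
[[-0.904   0.4276 -0.    ]
 [ 0.4276  0.904   0.    ]
 [ 0.      0.     -1.    ]] 77.31579982736194
```

move_arm([
  [[-4,-2,0],[0,0,-0.02],4.6],
  [[-9,-4.6,0],[0,0,-0.05],4.6],
  [[-14,-7.2,0],[0,0,-0.08],4.6],
  [[-19,-9.8,0],[0,0,-0.11],4.6],
  [[-24,-12.4,0],[0,0,-0.14],4.6],
  [[-29,-15,0],[0,0,-0.17],4.6],
  [[-34,-17.6,1],[0,0,-0.2],4.6],
  [[-38,-19.7,3],[0,0,-0.224],4.6],
  [[-41.3,-21.4,6],[0,0,-0.224],4.6],
  [[-41.3,-21.4,10],[0,0,-0.224],4.6],
  [[-41.3,-21.4,10],[0,0,-0.224],4.6],
  [[-41.3,-21.4,10],[0,0,-0.224],4.6],
], newtons=30)

```text
time: 2.65
eef_pos: [0.5709, 0.2414, 0.1437]
eef_rot: [0.108, 0.994, 0.001, 0.001]
ft_force: [0.7, -0.6, 0.2]
opening: 0.0459
grip_force: 0.0
```

Run:
```python
from h import *
s=status.read_state(); print(s["eef_pos"],s["opening"],s["ft_force"],s["time"])
print(rel([.5705,.2402,.049],[.216,.976]))
p=read_camera("scene"); save(p,"s1"); f=p["frame"][120:240,200:360,::-1]
cv2.imwrite("pics/s1c.png",cv2.resize(f,None,fx=5,fy=5,interpolation=cv2.INTER_CUBIC))
```

```text
[0.5709 0.2414 0.1437] 0.04585270658924208 [ 0.6821 -0.5544  0.1895] 2.65
(array([ 0.0273, -0.1402,  9.4681]), array([0.0017, 0.0013, 0.0013]))
```

View pics/s1c.png

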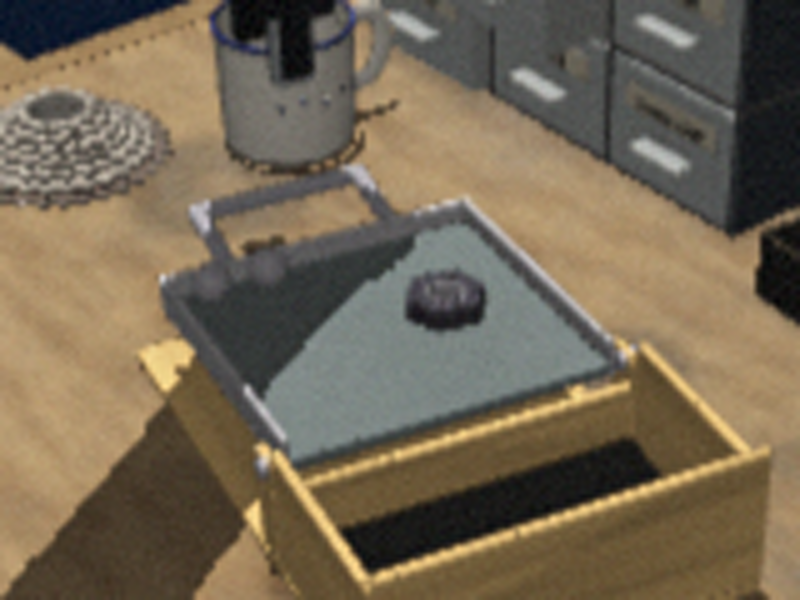

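The crop shows the fingers above the middle of the bar at (290,45), with the handle and board undisturbed. Next I descend and grip.

move_arm([
  [[0,-0.1,2.5],[0,0,0],4.6],
  [[0,-0.1,5],[0,0,0],4.6],
  [[0,-0.1,7],[0,0,0],4.6],
  [[0,-0.1,8.5],[0,0,0],4.6],
  [[0,-0.1,9.2],[0,0,0],4.6],
  [[0,-0.1,9.2],[0,0,0],4.6],
  [[0,-0.1,9.2],[0,0,0],0.5],
  [[0,-0.1,9.2],[0,0,0],0.5],
  [[0,-0.1,9.2],[0,0,0],0.5],
  [[0,-0.1,9.2],[0,0,0],0.5],
  [[0,-0.1,9.2],[0,0,0],0.5],
  [[0,-0.1,9.2],[0,0,0],0.5],
], newtons=25)

```text
time: 4.2
eef_pos: [0.5714, 0.2425, 0.0513]
eef_rot: [0.108, 0.994, 0.003, 0.002]
ft_force: [1.7, 5.4, -1.7]
opening: 0.0089
grip_force: 24.3
```

move_arm([
  [[0,0.15,-0.3],[0,0,0],0.5],
  [[0,0.14,-0.7],[0,0,0],0.5],
  [[0,0.12,-1.05],[0,0,0],0.5],
  [[0,0.1,-1.4],[0,0,0],0.5],
  [[0,0.06,-1.75],[0,0,0],0.5],
  [[0,0.03,-2.1],[0,0,0],0.5],
  [[0,0,-2.4],[0,0,0],0.5],
  [[0,-0.04,-2.7],[0,0,0],0.5],
  [[0,-0.08,-3.0],[0,0,0],0.5],
  [[0,-0.13,-3.3],[0,0,0],0.5],
  [[0,-0.18,-3.6],[0,0,0],0.5],
  [[0,-0.24,-3.9],[0,0,0],0.5],
  [[0,-0.3,-4.2],[0,0,0],0.5],
  [[0,-0.37,-4.5],[0,0,0],0.5],
  [[0,-0.44,-4.8],[0,0,0],0.5],
  [[0,-0.52,-5.1],[0,0,0],0.5],
  [[0,-0.6,-5.4],[0,0,0],0.5],
  [[0,-0.68,-5.7],[0,0,0],0.5],
  [[0,-0.77,-6.0],[0,0,0],0.5],
  [[0,-0.77,-6.0],[0,0,0],0.5],
])

```text
time: 6.7
eef_pos: [0.5694, 0.2338, 0.1117]
eef_rot: [0.108, 0.994, 0.002, 0.001]
ft_force: [2.2, 5.9, 0.0]
opening: 0.0088
grip_force: 24.4
```

move_arm([
  [[0,0,0],[0,0,0],0.5],
  [[0,0,0],[0,0,0],0.5],
  [[0,0,0],[0,0,0],0.5],
  [[0,0,0],[0,0,0],0.5],
  [[0,0,0],[0,0,0],0.5],
  [[0,0,0],[0,0,0],0.5],
])

```text
time: 7.45
eef_pos: [0.5694, 0.2338, 0.1115]
eef_rot: [0.108, 0.994, 0.002, 0.001]
ft_force: [1.4, 5.2, -0.0]
opening: 0.0091
grip_force: 24.4
```

Run:
```python
from h import *
s=status.read_state(); print(s["eef_pos"],s["opening"],s["ft_force"],s["time"])
o=[]
for c,(a,b) in (("scene",(120,200)),("top",(150,205))):
    p=read_camera(c); f=p["frame"][a:a+115,b:b+155,::-1]; o.append(cv2.resize(f,None,fx=2.58,fy=2.58*2,interpolation=cv2.INTER_CUBIC) if 0 else cv2.resize(f,None,fx=2.58,fy=2.58,interpolation=cv2.INTER_CUBIC))
    for l in ("ball_a_center","nut_center"):
        for d in spotter.spot_in(p,l)[:3]: print(c,l,round(d["score"],2),w(p,d["point"]))
cv2.imwrite("pics/m2.png",np.hstack(o))
```

```text
[0.5694 0.2338 0.1115] 0.009098831447945429 [ 1.3948  5.1995 -0.0463] 7.45
scene nut_center 0.46 [0.5692 0.0979 0.088 ]
top nut_center 0.49 [0.5722 0.1015 0.0795]
```

View pics/m2.png

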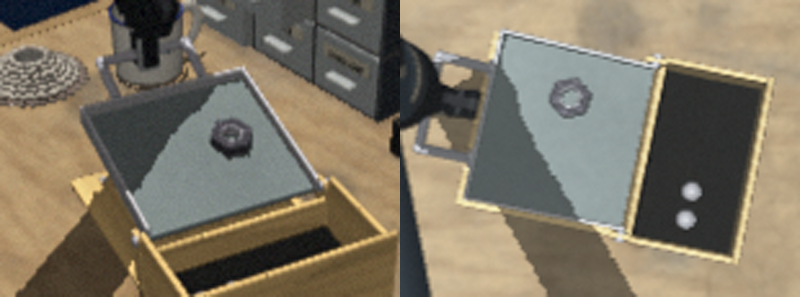

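Both balls are in the tray, at (691,190) and (685,219) in the right half, and the nut is still on the raised board. Next I lower the board back to its rest.

move_arm([
  [[0,0.08,0.3],[0,0,0],0.5],
  [[0,0.16,0.65],[0,0,0],0.5],
  [[0,0.25,1.0],[0,0,0],0.5],
  [[0,0.34,1.35],[0,0,0],0.5],
  [[0,0.42,1.7],[0,0,0],0.5],
  [[0,0.5,2.05],[0,0,0],0.5],
  [[0,0.57,2.4],[0,0,0],0.5],
  [[0,0.64,2.8],[0,0,0],0.5],
  [[0,0.7,3.2],[0,0,0],0.5],
  [[0,0.76,3.6],[0,0,0],0.5],
  [[0,0.81,4.0],[0,0,0],0.5],
  [[0,0.85,4.4],[0,0,0],0.5],
  [[0,0.88,4.8],[0,0,0],0.5],
  [[0,0.9,5.1],[0,0,0],0.5],
  [[0,0.92,5.4],[0,0,0],0.5],
  [[0,0.92,5.7],[0,0,0],0.5],
  [[0,0.92,5.9],[0,0,0],0.5],
  [[0,0.92,5.95],[0,0,0],0.5],
  [[0,0.92,5.95],[0,0,0],0.5],
])

```text
time: 10.12
eef_pos: [0.5714, 0.2424, 0.0517]
eef_rot: [0.108, 0.994, 0.001, 0.001]
ft_force: [2.8, 4.2, -0.8]
opening: 0.0088
grip_force: 24.8
```

move_arm([
  [[0,0,0],[0,0,0],4.4],
  [[0,0,0],[0,0,0],4.4],
  [[0,0,0],[0,0,0],4.4],
  [[0,0,0],[0,0,0],4.4],
  [[0,0,0],[0,0,0],4.4],
  [[0,0,0],[0,0,0],4.4],
  [[0,0,-1],[0,0,0],4.4],
  [[0,0,-3],[0,0,0],4.4],
  [[0,0,-6],[0,0,0],4.4],
  [[0,0,-9],[0,0,0],4.4],
  [[0,0,-12],[0,0,0],5.5],
  [[0,4,-12],[0,0,0],5.5],
  [[0,8,-12],[0,0,0],5.5],
  [[0,10,-12],[0,0,0],5.5],
  [[0,10,-12],[0,0,0],5.5],
])

```text
time: 12.0
eef_pos: [0.5918, 0.3395, 0.1712]
eef_rot: [0.108, 0.994, 0.0, 0.0]
ft_force: [1.7, -0.1, -0.2]
opening: 0.0548
grip_force: 0.0
```

Run:
```python
from h import *
s=status.read_state(); print(s["eef_pos"],s["opening"],s["ft_force"],s["time"])
p=read_camera("top"); f=p["frame"][158:233,205:305,::-1]
cv2.imwrite("pics/n3.png",cv2.resize(f,None,fx=8,fy=8,interpolation=cv2.INTER_CUBIC))
for l in ("nut_center","tub_floor"):
    for d in spotter.masks_of(p,l)[:2]:
        m=d["region"]; c=np.argwhere(m)[:,::-1].mean(0); print(l,d["score"],m.sum(),c,ray(p,*c,.06),cv2.minEnclosingCircle(np.argwhere(m)[:,::-1].astype(np.float32)))
        if l=="nut_center": # hexagon orientation: 6-fold phase of yellow mask radius
            pass
p2=read_camera("scene")
for l in ("nut_center","tub_floor"):
    for q in (p,p2):
        for d in spotter.spot_in(q,l)[:1]: print(l,d["score"],w(q,d["point"]))
```

```text
[0.5918 0.3395 0.1712] 0.05476627555337855 [ 1.6581 -0.1481 -0.187 ] 12.0
tub_floor 0.84 1654 [416.5961 175.1457] [ 0.601  -0.2821  0.06  ] ((416.3396911621094, 175.2862548828125), 23.634050369262695)
tub_floor 0.71 [ 0.6037 -0.2976  0.004 ]
tub_floor 0.68 [ 0.6136 -0.2834  0.0288]
```

View pics/n3.png

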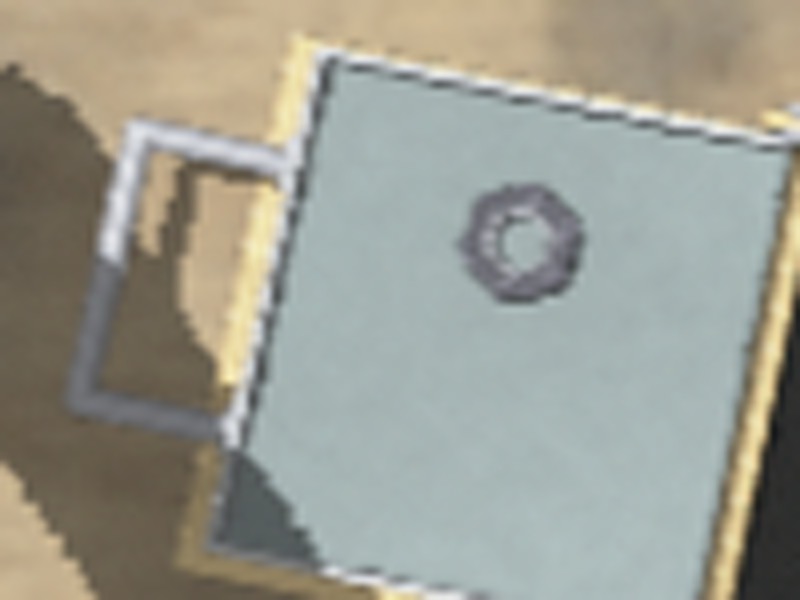

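Run:
```python
from h import *
yd=np.array([.216,.976]); 
for c,(cx,cy) in (("top",(270,188)),):
    p=read_camera(c); k=10; r=13
    f=cv2.resize(p["frame"][cy-r:cy+r,cx-r:cx+r],None,fx=k,fy=k,interpolation=cv2.INTER_CUBIC).astype(float)
    bg=np.median(f[:20].reshape(-1,3),0); D=np.linalg.norm(f-bg,axis=2)
    for th in (40,60,80):
        m=(D>th).astype(np.uint8); cs,_=cv2.findContours(m,cv2.RETR_EXTERNAL,cv2.CHAIN_APPROX_NONE)
        ct=max(cs,key=cv2.contourArea)[:,0,:]; M=cv2.moments(ct)
        P=np.array([ray(p,(u+.5)/k-.5+cx-r,(v+.5)/k-.5+cy-r,.060)[:2] for u,v in ct]); 
        c0=ray(p,(M["m10"]/M["m00"]+.5)/k-.5+cx-r,(M["m01"]/M["m00"]+.5)/k-.5+cy-r,.060)[:2]
        # support width vs. direction: smallest widths = flats; 60-deg folded
        a=np.radians(np.arange(0,60,1)); base=np.arctan2(yd[1],yd[0])
        W=[]
        for t in np.arange(-30,30,3):
            W.append([np.ptp(P@[np.cos(base+np.radians(t+o)),np.sin(base+np.radians(t+o))])*1000 for o in (0,60,120)])
        W=np.array(W); z=(W.mean(1)*np.exp(6j*np.radians(np.arange(-30,30,3)))).sum()
        print(th,c0,W.mean(),"flat normal offset deg",np.degrees(np.angle(-z))/6,abs(z)/len(W)); print(W[:,0].round(1))
```

```text
40 [0.575  0.1055] 41.9070142878686 flat normal offset deg -8.121567055182824 0.41147710935203563
[43.1 43.  42.9 42.7 42.4 42.  41.7 41.6 41.9 42.1 42.2 42.5 42.8 43.
 43.  43.1 43.  42.8 42.6 42.5]
60 [0.5749 0.1054] 40.73525701796248 flat normal offset deg -7.914758835729064 0.3822882041324864
[41.8 41.7 41.6 41.4 41.1 40.7 40.4 40.2 40.5 40.7 40.8 41.2 41.5 41.6
 41.7 41.8 41.7 41.5 41.2 41.1]
80 [0.5748 0.1052] 39.56899068370764 flat normal offset deg -8.881696146474583 0.3654719700682659
[40.6 40.6 40.4 40.2 39.9 39.4 39.1 38.9 39.2 39.3 39.4 39.7 40.  40.1
 40.2 40.3 40.2 40.1 39.9 39.5]
```

Run:
```python
from h import *
a=np.radians(69)
print(rel([.575,.1062,.064],[np.cos(a),np.sin(a)]))
```

```text
(array([ -3.3374, -22.9578,  10.6933]), array([-0.0001, -0.    ,  0.1478]))
```

move_arm([
  [[-0.6,-4,0],[0,0,0.03],5.5],
  [[-1.3,-9,0],[0,0,0.06],5.5],
  [[-2,-14,0],[0,0,0.1],5.5],
  [[-2.8,-19,1],[0,0,0.13],5.5],
  [[-3.3,-22.9,3],[0,0,0.148],5.5],
  [[-3.3,-22.9,6],[0,0,0.148],5.5],
  [[-3.3,-22.9,8.5],[0,0,0.148],5.5],
  [[-3.3,-22.9,9.8],[0,0,0.148],5.5],
  [[-3.3,-22.9,10.4],[0,0,0.148],5.5],
  [[-3.3,-22.9,10.6],[0,0,0.148],5.5],
  [[-3.3,-22.9,10.6],[0,0,0.148],5.5],
  [[-3.3,-22.9,10.6],[0,0,0.148],5.5],
])

```text
time: 13.95
eef_pos: [0.5753, 0.1077, 0.0655]
eef_rot: [0.182, 0.983, 0.0, 0.001]
ft_force: [-0.2, -0.5, -0.6]
opening: 0.0548
grip_force: 0.0
```

Run:
```python
from h import *
o=[]
for c,(a,b) in (("scene",(120,215)),("top",(150,215))):
    p=read_camera(c); f=p["frame"][a:a+100,b:b+100,::-1]; o.append(cv2.resize(f,None,fx=4,fy=4,interpolation=cv2.INTER_CUBIC))
cv2.imwrite("pics/g4.png",np.hstack(o))
```

```text
(no output)
```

View pics/g4.png

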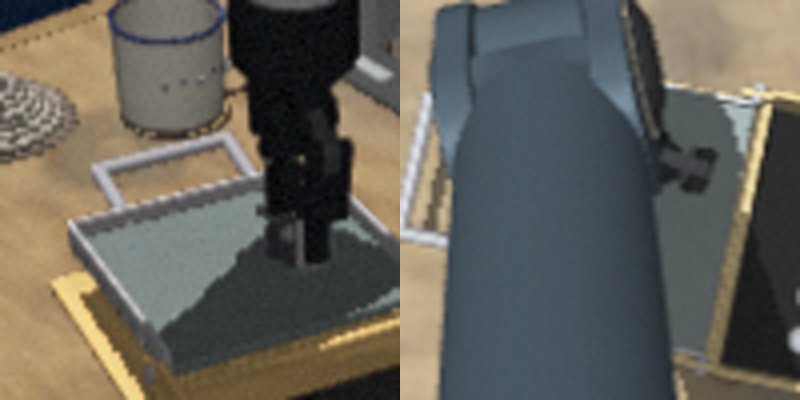

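The left half shows the fingers straddling the nut at (285,240), just above the plate. Now I lower slightly and close.

move_arm([
  [[0,-0.1,0.15],[0,0,0],5.5],
  [[0,-0.1,0.2],[0,0,0],4.5],
  [[0,-0.1,0.2],[0,0,0],3],
  [[0,-0.1,0.2],[0,0,0],3],
  [[0,-0.1,0.2],[0,0,0],3],
  [[0,-0.1,0.2],[0,0,0],3],
  [[0,-0.1,0.2],[0,0,0],3],
], newtons=40)

```text
time: 14.92
eef_pos: [0.5747, 0.1067, 0.063]
eef_rot: [0.182, 0.983, 0.0, 0.0]
ft_force: [-0.6, 0.2, 3.5]
opening: 0.0351
grip_force: 40.2
```

move_arm([
  [[0,0,-1],[0,0,0],3],
  [[0,0,-3],[0,0,0],3],
  [[0,0,-6],[0,0,0],3],
  [[0,0,-10],[0,0,0],3],
  [[0,0,-13],[0,0,0],3],
  [[0,0,-13],[0,0,0],3],
])

```text
time: 15.68
eef_pos: [0.576, 0.1069, 0.1955]
eef_rot: [0.182, 0.983, 0.001, 0.002]
ft_force: [-0.4, -0.1, -1.2]
opening: 0.0348
grip_force: 39.9
```

Run:
```python
from h import *
s=status.read_state(); print(s["eef_pos"],s["opening"],s["grip_force"])
print(rel([.601,-.282,.026],[np.cos(1.204),np.sin(1.204)]))
```

```text
[0.576  0.1069 0.1955] 0.034799873444420856 39.92026570256712
(array([-16.1761, -35.4811,  16.9054]), array([0.0034, 0.0044, 0.001 ]))
```

move_arm([
  [[-1.6,-3.5,0],[0,0,0],3],
  [[-3.6,-8,0],[0,0,0],3],
  [[-5.8,-12.7,0],[0,0,0],3],
  [[-8,-17.4,0],[0,0,0],3],
  [[-10.2,-22.2,0],[0,0,0],3],
  [[-12.4,-27,0],[0,0,0],3],
  [[-14.4,-31.5,0],[0,0,0],3],
  [[-16.2,-35.5,0],[0,0,0],3],
  [[-16.2,-35.5,3],[0,0,0],3],
  [[-16.2,-35.5,6],[0,0,0],3],
  [[-16.2,-35.5,7],[0,0,0],3],
  [[-16.2,-35.5,7],[0,0,0],3],
  [[-16.2,-35.5,7],[0,0,0],3],
])

```text
time: 17.3
eef_pos: [0.5996, -0.283, 0.1238]
eef_rot: [0.182, 0.983, -0.0, 0.001]
ft_force: [-0.2, 0.1, -0.1]
opening: 0.0349
grip_force: 39.9
```

Run:
```python
from h import *
s=status.read_state(); print(s["eef_pos"],s["opening"],s["grip_force"])
print(rel([.601,-.282,.026],[np.cos(1.204),np.sin(1.204)]))
o=[]
for c,(a,b) in (("scene",(200,330)),("top",(120,360))):
    p=read_camera(c); f=p["frame"][a:a+150,b:b+150,::-1]; o.append(cv2.resize(f,None,fx=2.66,fy=2.66,interpolation=cv2.INTER_CUBIC))
    t=spotter.masks_of(p,"tub_floor")
    if t: print(c,cv2.minEnclosingCircle(np.argwhere(t[0]["region"])[:,::-1].astype(np.float32)))
    if c=="scene": print("expected tub rim pix",[pix(p,[.601+.0595*np.cos(k),-.282+.0595*np.sin(k),.057]) for k in (0,1.57,3.14,4.71)])
cv2.imwrite("pics/t5.png",np.hstack(o))
```

```text
[ 0.5996 -0.283   0.1238] 0.03485522749485063 39.915893357101595
(array([-0.0808,  0.1456,  9.7851]), array([-0.    ,  0.0019,  0.0012]))
scene ((423.10455322265625, 268.69573974609375), 32.10895538330078)
expected tub rim pix [array([441.0888, 247.4804]), array([399.5739, 244.9944]), array([403.2385, 274.8215]), array([448.0442, 277.6825])]
```

View pics/t5.png

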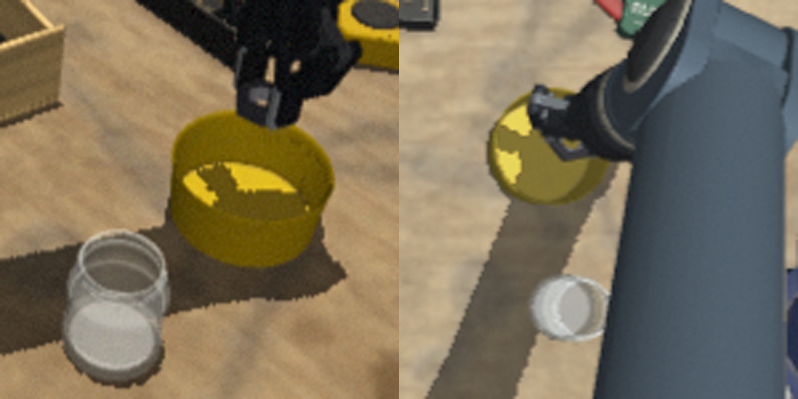

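The pictures show the nut held above the tub, whose rim is centred near (253,168) in the left half, and the jar is clear. Next I lower into the tub.

move_arm([
  [[-0.1,0.1,3],[0,0,0],3],
  [[-0.1,0.1,6],[0,0,0],3],
  [[-0.1,0.1,8],[0,0,0],3],
  [[-0.1,0.1,9],[0,0,0],3],
  [[-0.1,0.1,9.7],[0,0,0],3],
  [[-0.1,0.1,9.7],[0,0,0],3],
  [[-0.1,0.1,9.7],[0,0,0],3],
])

```text
time: 18.38
eef_pos: [0.6007, -0.2825, 0.0266]
eef_rot: [0.182, 0.983, -0.0, 0.001]
ft_force: [0.1, 0.1, -0.8]
opening: 0.0349
grip_force: 39.9
```

move_arm([
  [[0,0,0],[0,0,0],4.3],
  [[0,0,0],[0,0,0],4.3],
  [[0,0,0],[0,0,0],4.3],
  [[0,0,0],[0,0,0],4.3],
  [[0,0,-2],[0,0,0],4.3],
  [[0,0,-5],[0,0,0],4.3],
  [[0,0,-9],[0,0,0],4.3],
  [[0,0,-13],[0,0,0],4.3],
  [[0,0,-17],[0,0,0],4.3],
  [[0,4,-17],[0,0,0],4.3],
  [[0,9,-17],[0,0,0],4.3],
  [[0,14,-17],[0,0,0],4.3],
  [[0,18,-17],[0,0,0],4.3],
  [[0,18,-17],[0,0,0],4.3],
])

```text
time: 20.12
eef_pos: [0.6661, -0.1085, 0.1971]
eef_rot: [0.178, 0.984, 0.001, 0.001]
ft_force: [-0.7, -0.6, -0.1]
opening: 0.0427
grip_force: 0.0
```

Run:
```python
from h import *
s=status.read_state(); print(s["eef_pos"],s["opening"],s["time"],s["ft_force"])
o=[]
for c,(a,b) in (("scene",(120,220)),("top",(120,200))):
    p=read_camera(c); f=p["frame"][a:a+240,b:b+250,::-1]; o.append(cv2.resize(f,None,fx=1.6,fy=1.6,interpolation=cv2.INTER_CUBIC))
cv2.imwrite("pics/e6.png",np.hstack(o))
```

```text
[ 0.6661 -0.1085  0.1971] 0.04268680797698235 20.125 [-0.662  -0.6022 -0.1251]
```

View pics/e6.png

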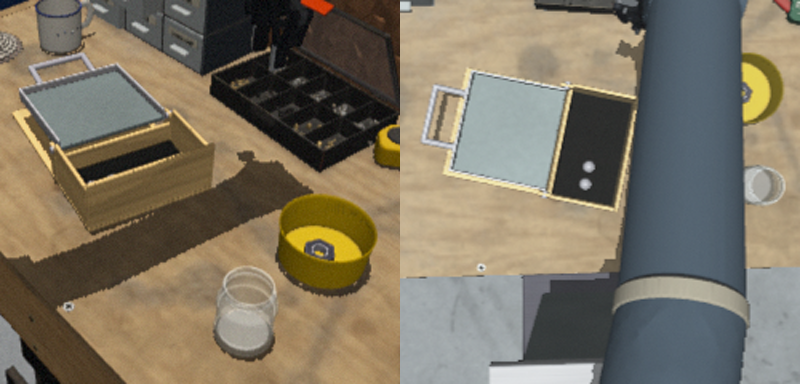

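The nut lies in the tub at (319,249), the balls are in the tray at (588,167) and (585,184), the board is down, and the arm is clear.

```bash
python3 -c "
from h import *
print(manip.close_job())"
```

```text
the job is handed in; nothing more can be done
None
```

The job is done and handed in at about 20 s: both balls are in the catch tray, the board is back on its rest, the nut is in the yellow tub, and the robot is touching nothing.

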